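# Mount a drive pulley and press in its keyed stirrer shaft

### The job

Set the toothed drive pulley flat into the square nest on top of the raised stand and let go of it. Then take the keyed stirrer shaft out of its grey holder, put it down the pulley's bore, turn it until its key slips into the keyway, and press it fully home against the spring until its collar sits on the pulley. Finish while still gripping the shaft and holding it pressed down (do not let go), and leave the timer, tape roll and marker alone.

Things in the scene. Friction and masses are not known exactly. Their poses are not given: they have to be found in the camera images.
- stand: fixed stand: grey foot plate 100x100x12, on it an aluminium column 56x56 up to 45 mm, on top a dark square nest open upward. Origin: centre of the foot's underside, on the work surface; z up, x and y along the nest's sides; turned by up to 0.35 rad. A 22x22 hole with a red spring plunger runs down the column's middle
- nest (a point): centre of the nest's floor, 45 mm above the work surface; axes as the stand's. The nest is 49x49 inside with upright walls for 4 mm, then lead-ins sloping outward, up to 57 mm above the work surface and about 70 mm wide over all
- plunger (a joint): red spring plunger, 18 mm diameter, under the nest: how far it is pushed down, m; 0 free (its top 8 mm below the nest's floor), stop at 0.010. It takes 3.2 N to start and 0.8 N more per mm; with the shaft fully home it is down 6 mm (8 N). It pushes the shaft back up if let go
- pulley: drive pulley, 66 mm tall, 0.25 kg, standing on the work surface. Origin: centre of its underside; z is its axis, up. From below: aluminium square foot 46x46, 0 to 14 mm; dark toothed rim 55 mm diameter, 14 to 28 mm; aluminium square boss 36x36 (sides along x and y), 28 to 66 mm, to be gripped across two flats. It may sit in the nest in any of the four square ways
- bore (a point): centre of the bore's mouth on top of the pulley's boss, 66 mm above the pulley's underside (111 mm above the work surface once in the nest); axes as the pulley's. Round through bore 17.5 mm diameter with a keyway 6.5 mm wide on the +x side, reaching 13.7 mm from the axis, open at the top, running the full height; a red mark on the boss beside it
- shaft: keyed steel shaft, 122 mm long, 0.14 kg, upright in the holder, blue head up. Origin: centre of its lower tip; z along the shaft to the head. From the tip: cone 10 to 16 mm diameter over 5 mm; 16 mm diameter to 80 mm; collar 30 mm diameter, 80 to 86 mm; above it the head. Fully home: collar on the boss, the tip 14 mm below the pulley's underside
- shaft_head (a point): middle of the shaft's blue grip head, 104 mm above the tip; axes as the shaft's. Head 36 (along x) x 20 (along y) x 36 tall, a white line on its top towards +x, the key's side
- shaft_key (a point): lower end of the shaft's brass key, 58 mm above the tip, on its outer face 12.5 mm from the axis on the +x side. The key is 5 mm wide and runs from 58 to 80 mm above the tip, up to the collar
- holder: fixed grey plastic block 64x64x48 with one upright hole 17.4 mm diameter, 44 mm deep, in the middle. Origin: centre of its underside. The shaft's tip rests on the floor of the hole, 4 mm above the work surface. Pulley and holder stand one on the left and one on the right of the stand, in either order
- timer: white bench timer with green keys 70x64x16, bystander; origin: centre of its underside
- tape_roll: roll of tan tape 100 mm diameter, 25 tall, lying flat, bystander; origin: centre of its underside
- marker: black and white marker pen 135 mm long, 16 mm thick, bystander; origin: centre of its underside
Not all that is in view belongs to the job. Leave any yellow look-alike of the pulley alone.

How it is judged:
By the outcome, as a careful person would: the job done as asked, in the order asked, and still so for the second after the job is handed in, while the arm keeps its last pose, push and grip.
It also fails if it takes over 58 s, if anything falls off the work surface, if the arm or the gripper's body presses on something with over 40 N, if the wrist force passes 120 N, or if a joint passes its speed limit or range.

### The arm

A 6-joint arm with a two-finger parallel gripper is mounted at the origin on a cart in front of the work surface, level with it; the furniture and walls round the work are solid. World frame = base frame: x ahead of the robot, y to its left, z up, the work surface at z = 0. Lengths are in m, angles in degrees, forces in N, time in s.
With the tool pointing down it reaches from about 0.35 to 0.875 m from the base axis. Payload 4.2 kg.
Tool frame: the origin (TCP) lies on the centre line of the jaws, within the pads' length; the fingertips stand 25 mm ahead of it and the grasp point (between the pads) lies 6 mm ahead of it; z points along the fingers, y is the line along which they close (so a half turn about z gives the same grasp; the last joint's range is limited). The gripper opens to 87 mm and grips with 3 to 60 N. Pads are 19 mm wide; open, the fingers measure 117 mm over their backs; the gripper's body (75 mm by 190 mm) begins 51 mm behind the grasp point.
Start: joints at [78.873, 22.042, 0.453, 0, -68.411, -14.817], TCP at [0.273, 0.562, 0.248] pointing down, gripper open.
Joint ranges: [-179.83, 179.83], [-69.29, 118.12], [-61.27, 80.66], [-181.25, 117.63], [-171.15, -9.14], [-177.46, 177.46]. Speed limits (degrees/s): [159.86, 159.86, 180, 180, 180, 180].

### API

Orientations are given as a 3x3 rotation matrix whose columns are the frame's x, y, z axes.
In Python, from station import r gives the robot as it stands.
- The arm moves only by the tool move_arm, never from a script. Its argument "series" is a list of rows, each an object with "grip": the opening, from 0 (shut) to 1 (fully open); "xyz": the shift along the tool's x, y, z in mm, a list of three; "angular": the turn, a rotation vector about the tool's x, y, z in rad, a list of three. A call has 1 to 10 rows; each row is the pose to reach, as a shift and turn from the pose commanded when the call began, along the tool's axes at that moment; what a row does not reach only later rows make up. A row lasts 1/10 s, in which the tool goes at most 50 mm and 8.59 degrees, less where a joint would pass 70% of its speed; a pose out of reach is approached as far as the arm can. A call with a gripper value outside its range is refused whole. The fingers move at their own pace and stop on an object; the grip force is fixed at half the most. Time passes only in rows, so rows that repeat a pose let the fingers close. It gives the time, the measured TCP pose, the force, the opening and the grip force at its end, in the units of the state.
- r.sense(): the state, without advancing time (a new reading comes with each control period).
- r.capture(name): name is "side" or "top" or "wrist"; returns a dict with "img" (480x640x3 uint8, red, green, blue), "camera_matrix" (3x3 intrinsics, pixels), "rvec" (rotation vector, rad) and "tvec" (3), from world to camera coordinates, as OpenCV has them; the wrist camera has in their place "hand_eye" (4x4, takes a point from camera to tool coordinates, whose origin is the TCP and whose axes are the flange's). Camera axes: x right, y down, z forward; pixel columns grow to the right and rows downward; lengths in m; the calibration is good to about 2 mm. A picture is of the moment at which its call begins: read the wrist's pose just before it. There is no depth.
- r.finish_job(): hands the job in; it is judged then, once.
The state is a dict: "time_s": time; "joints": joint angles; "joint_velocities": joint speeds; "effort": joint torques, N m; "tcp_pos": TCP position; "ee_rot": TCP orientation; "wrist_force": force on the tool from outside, world axes, zero at the start; "moment": the same for the moment, N m; "gripper_width": opening from 0.0 (shut) to 1.0 (fully open); "gripper_force": force on a finger pad.
Only numpy, scipy, OpenCV 4.12 (cv2) and the standard library are available. Lean on these libraries where they do the work, as an engineer would, in place of code of your own. Each camera call takes 0.05 s, during which the arm holds its last target. There are 200 camera calls.

## Working session

There is one attempt and no reset: what is moved stays moved. The work goes in short steps, Python scripts to look and compute and a tool call to move; the robot and the scene stay as the last step left them, time stands still between calls to the robot, and variables do not carry over. Pictures are saved under pics/ and viewed, at most 10 in all, crops included, and the job is handed in when it is done.

Besides the shell and the picture viewer there is one more tool, called in YAML: its name, and indented under it one key for each argument. move_arm: Moves the arm, as the interface text tells. Its arguments: {"type":"object","properties":{"series":{"type":"array"}},"required":["series"]}

```bash
mkdir -p pics
cat > h.py <<'E'
import numpy as np,cv2
from station import r
def cap(n,save=None):
    s=r.sense(); c=r.capture(n); im=c["img"]
    if save: cv2.imwrite("pics/"+save,im[:,:,::-1])
    K=np.array(c["camera_matrix"])
    if n=="wrist":
        H=np.array(c["hand_eye"]); T=np.eye(4);T[:3,:3]=s["ee_rot"];T[:3,3]=s["tcp_pos"]
        M=T@H; R=M[:3,:3];o=M[:3,3]
    else:
        Rc=cv2.Rodrigues(np.array(c["rvec"],float))[0];R=Rc.T;o=-Rc.T@np.array(c["tvec"],float).ravel()
    return im,K,R,o
def ray(px,K,R,o,z):
    px=np.atleast_2d(px).astype(float); d=np.c_[px,np.ones(len(px))]@np.linalg.inv(K).T@R.T
    return o+d*((z-o[2])/d[:,2])[:,None]
def proj(P,K,R,o):
    p=(np.atleast_2d(P)-o)@R@K.T; return p[:,:2]/p[:,2:]
E
python3 - <<'E'
from h import *
a=cap("top","top.png");b=cap("side","side.png")
for c in(a,b):print(c[3].round(3),c[2].round(2).tolist(),c[1].round(0).tolist())
s=r.sense();print(s["tcp_pos"],s["ee_rot"],s["time_s"],s["wrist_force"])
E
```

```text
[0.467 0.018 1.245] [[0.01, -1.0, 0.09], [-1.0, -0.01, -0.01], [0.01, -0.09, -1.0]] [[520.0, 0.0, 319.0], [0.0, 520.0, 240.0], [0.0, 0.0, 1.0]]
[0.581 1.174 0.747] [[-1.0, -0.0, -0.01], [0.01, 0.5, -0.87], [0.01, -0.87, -0.5]] [[514.0, 0.0, 320.0], [0.0, 514.0, 240.0], [0.0, 0.0, 1.0]]
[0.27319631 0.56160293 0.24659401] [[ 8.99164084e-01 -4.37611011e-01 -7.44548188e-04]
 [-4.37611634e-01 -8.99162398e-01 -1.74335387e-03]
 [ 9.34411136e-05  1.89338413e-03 -9.99998203e-01]] 0.1 [ 0.41567521 -0.30297686 -0.36841261]
```

View pics/top.png

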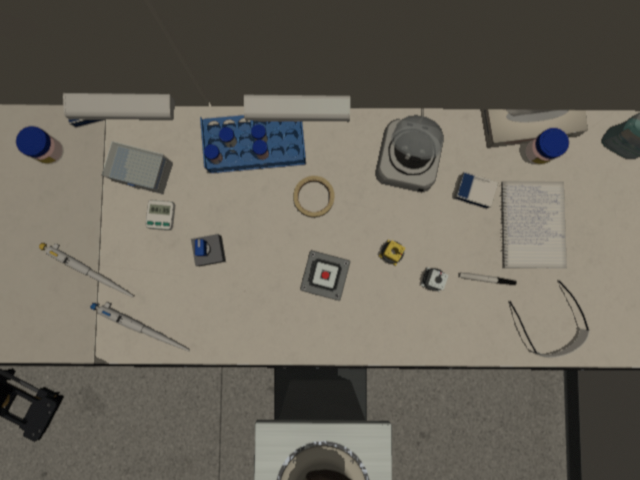

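View pics/side.png

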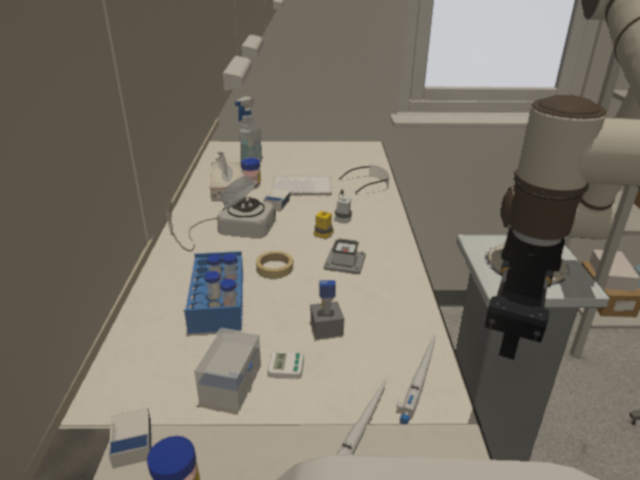

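The top view shows the stand at (325,275), the holder with the blue-headed shaft at (207,249), the marker at (487,279), the tape roll at (314,197) and the timer at (160,215). There are two pulley candidates: the aluminium one at (434,279) and a yellow one at (393,251). The aluminium one fits the description, and yellow is the look-alike to leave alone. I'll confirm with an enlarged crop.

Run:
```python
from h import *
c=cap("top");im=c[0]
t=[cv2.resize(im[y-30:y+30,x-30:x+30],(390,390),interpolation=cv2.INTER_CUBIC) for x,y in((425,270),(207,249))]
cv2.imwrite("pics/crop.png",np.hstack(t)[:,:,::-1])
k=c[1:]
for n,p,z in(("stand",(325,275),.03),("nestred",(325,275),.04),("pulley",(434,279),.066),("yellow",(393,251),.066),("head",(202,247),.126),("holder",(208,250),.048),("marker",(487,279),.01)):print(n,ray(p,*k,z).round(3))
```

```text
stand [[ 0.494 -0.001  0.03 ]]
nestred [[ 0.494 -0.001  0.04 ]]
pulley [[ 0.486 -0.248  0.066]]
yellow [[ 0.549 -0.155  0.066]]
head [[0.55  0.266 0.126]]
holder [[0.549 0.269 0.048]]
marker [[ 0.488 -0.386  0.01 ]]
```

View pics/crop.png

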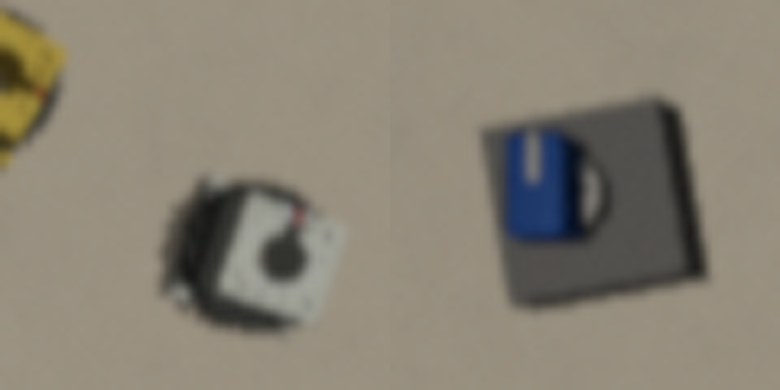

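The crop confirms it: the pulley at right of (425,270) is aluminium with a red-marked keyway, and its yaw is about -20°. The yellow one stays put. The shaft's white line points roughly to +x. I'll stop over the holder on the way for a closer look.

```bash
cat >> h.py <<'E'
from scipy.spatial.transform import Rotation as Ro
def go(p,yaw,steps=True):
    s=r.sense();A=np.array(s["ee_rot"]);y=np.radians(yaw)
    B=np.array([[np.cos(y),np.sin(y),0],[np.sin(y),-np.cos(y),0],[0,0,-1]])
    d=A.T@(np.array(p)-s["tcp_pos"])*1e3; w=Ro.from_matrix(A.T@B).as_rotvec()
    print("xyz",d.round(1).tolist(),"ang",w.round(4).tolist(),"rows>=",round(max(np.linalg.norm(d)/50,np.degrees(np.linalg.norm(w))/8.59),1))
E
python3 - <<'E'
from h import *
print(np.array(r.capture("wrist")["hand_eye"]).round(3).tolist())
go((.50,.266,.30),0)
E
```

```text
[[0.001, -0.965, -0.261, 0.072], [1.0, 0.001, -0.001, -0.0], [0.001, -0.261, 0.965, -0.137], [0.0, 0.0, 0.0, 1.0]]
xyz [333.3, 166.8, -52.9] ang [0.0013, 0.0002, -0.4529] rows>= 7.5
```

move_arm:
  series:
    - {"grip": 1, "xyz": [378, 145, -53], "angular": [0, 0, -0.453]}
    - {"grip": 1, "xyz": [378, 145, -53], "angular": [0, 0, -0.453]}
    - {"grip": 1, "xyz": [378, 145, -53], "angular": [0, 0, -0.453]}
    - {"grip": 1, "xyz": [378, 145, -53], "angular": [0, 0, -0.453]}
    - {"grip": 1, "xyz": [378, 145, -53], "angular": [0, 0, -0.453]}
    - {"grip": 1, "xyz": [378, 145, -53], "angular": [0, 0, -0.453]}
    - {"grip": 1, "xyz": [378, 145, -53], "angular": [0, 0, -0.453]}
    - {"grip": 1, "xyz": [378, 145, -53], "angular": [0, 0, -0.453]}
    - {"grip": 1, "xyz": [378, 145, -53], "angular": [0, 0, -0.453]}
    - {"grip": 1, "xyz": [378, 145, -53], "angular": [0, 0, -0.453]}

```text
time_s: 1.2
tcp_pos: [0.5509, 0.2647, 0.3003]
ee_rot: [[1.0, -0.003, -0.0], [-0.003, -1.0, -0.0], [-0.0, 0.0, -1.0]]
wrist_force: [-0.1, 0.4, -0.3]
gripper_width: 1.001
gripper_force: 0.0
```

Run:
```python
from h import *
c=cap("wrist","w1.png");im=c[0];k=c[1:]
hsv=cv2.cvtColor(im,cv2.COLOR_RGB2HSV)
m=cv2.inRange(hsv,(105,120,40),(130,255,255))
for q in sorted(cv2.findContours(m,0,2)[0],key=cv2.contourArea)[-2:]:
    w=ray(q[:,0],*k,.126)[:,:2]; print(cv2.contourArea(q),q[:,0].mean(0),cv2.minAreaRect((w*1e3).astype(np.float32)))
s=r.sense();print(s["tcp_pos"],s["time_s"])
go((.494,0,.26),-15)
```

```text
1022.5 [307.81818182 222.54545455] ((553.6214599609375, 273.57489013671875), (39.77672576904297, 19.521751403808594), 2.3296549320220947)
1216.0 [379.87912088   6.25824176] ((712.1845092773438, 216.74874877929688), (122.03119659423828, 12.782057762145996), 89.83196258544922)
[0.54989242 0.26586215 0.30004934] 1.25
xyz [-55.5, 265.9, 40.1] ang [0.0001, 0.0009, 0.2604] rows>= 5.5
```

View pics/w1.png

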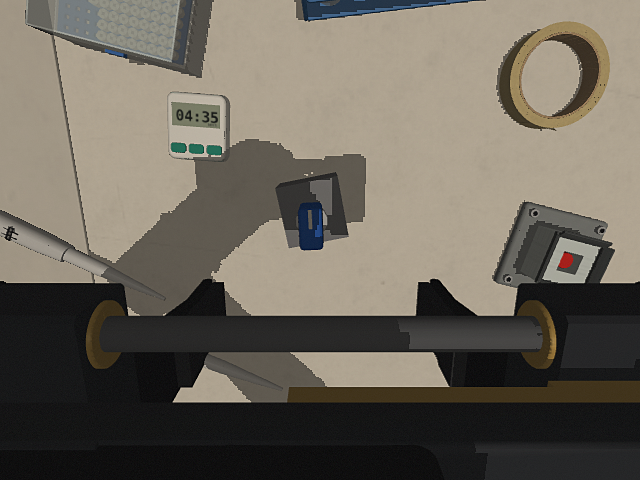

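The wrist view shows the shaft head at (311,226) with its white line towards +x. The stand is at (565,255). Next I'll go over the stand.

move_arm:
  series:
    - {"grip": 1, "xyz": [-55, 266, 40], "angular": [0, 0, 0.26]}
    - {"grip": 1, "xyz": [-55, 266, 40], "angular": [0, 0, 0.26]}
    - {"grip": 1, "xyz": [-55, 266, 40], "angular": [0, 0, 0.26]}
    - {"grip": 1, "xyz": [-55, 266, 40], "angular": [0, 0, 0.26]}
    - {"grip": 1, "xyz": [-55, 266, 40], "angular": [0, 0, 0.26]}
    - {"grip": 1, "xyz": [-55, 266, 40], "angular": [0, 0, 0.26]}
    - {"grip": 1, "xyz": [-55, 266, 40], "angular": [0, 0, 0.26]}
    - {"grip": 1, "xyz": [-55, 266, 40], "angular": [0, 0, 0.26]}

```text
time_s: 2.05
tcp_pos: [0.4947, 0.0013, 0.2607]
ee_rot: [[0.967, -0.256, 0.0], [-0.256, -0.967, 0.0], [0.0, -0.0, -1.0]]
wrist_force: [-0.8, -0.1, 0.1]
gripper_width: 0.999
gripper_force: 0.0
```

Run:
```python
from h import *
c=cap("wrist","w2.png");im=c[0];k=c[1:]
hsv=cv2.cvtColor(im,cv2.COLOR_RGB2HSV)
m=cv2.inRange(im,(125,125,125),(255,255,255))&0
# bright floor (aluminium, low saturation) inside the nest
m=cv2.inRange(hsv,(0,0,150),(180,30,255))
for q in sorted(cv2.findContours(m,0,2)[0],key=cv2.contourArea)[-4:]:
    w=ray(q[:,0],*k,.045)[:,:2]; print("lo",cv2.contourArea(q),q[:,0].mean(0),cv2.minAreaRect((w*1e3).astype(np.float32)))
m=cv2.inRange(hsv,(0,150,80),(8,255,255))
for q in sorted(cv2.findContours(m,0,2)[0],key=cv2.contourArea)[-2:]:
    w=ray(q[:,0],*k,.037)[:,:2]; print("red",cv2.contourArea(q),q[:,0].mean(0),cv2.minAreaRect((w*1e3).astype(np.float32)))
s=r.sense();print(s["tcp_pos"],s["time_s"])
go((.486,-.248,.26),-20)
```

```text
lo 9.0 [565.71428571 129.57142857] ((517.6471557617188, -226.65992736816406), (3.45652174949646, 2.555224657058716), 84.5472640991211)
lo 57.0 [317.29032258 230.74193548] ((483.8240661621094, 5.594215393066406), (24.639205932617188, 9.672521591186523), 54.81202697753906)
lo 241.0 [318.17391304 199.97826087] ((511.7838134765625, -3.1723804473876953), (23.317731857299805, 16.164705276489258), 89.60938262939453)
lo 1120.0 [620.675      154.83333333] ((480.8987121582031, -272.0738220214844), (37.84274673461914, 38.64130783081055), 70.92105865478516)
red 9.0 [627.57142857 137.71428571] ((495.0186767578125, -284.05194091796875), (3.884075164794922, 2.8581740856170654), 58.44163513183594)
red 235.0 [324.08 217.84] ((494.68072509765625, -1.1066169738769531), (16.18280029296875, 17.400157928466797), 74.99644470214844)
[0.49505622 0.00168444 0.26072281] 2.1
xyz [54.9, 243.7, 0.6] ang [-0.0005, -0.0005, 0.0912] rows>= 5.0
```

View pics/w2.png

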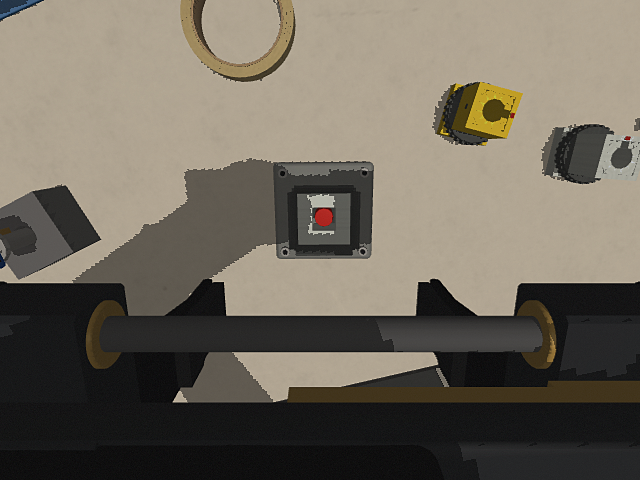

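The red plunger is at (324,218), and the nest's dark ring spans (288,186) to (360,256). The yellow look-alike is at (485,112) and the real pulley is at (610,155). I'll fit the nest ring from this saved picture, then go over the pulley.

move_arm:
  series:
    - {"grip": 1, "xyz": [55, 244, 0], "angular": [0, 0, 0.091]}
    - {"grip": 1, "xyz": [55, 244, 0], "angular": [0, 0, 0.091]}
    - {"grip": 1, "xyz": [55, 244, 0], "angular": [0, 0, 0.091]}
    - {"grip": 1, "xyz": [55, 244, 0], "angular": [0, 0, 0.091]}
    - {"grip": 1, "xyz": [55, 244, 0], "angular": [0, 0, 0.091]}
    - {"grip": 1, "xyz": [55, 244, 0], "angular": [0, 0, 0.091]}
    - {"grip": 1, "xyz": [55, 244, 0], "angular": [0, 0, 0.091]}

```text
time_s: 2.8
tcp_pos: [0.4861, -0.2494, 0.2601]
ee_rot: [[0.939, -0.344, -0.001], [-0.344, -0.939, 0.0], [-0.001, -0.0, -1.0]]
wrist_force: [1.0, 0.9, 0.3]
gripper_width: 1.001
gripper_force: 0.0
```

Run:
```python
from h import *
c=cap("wrist","w3.png");im=c[0];k=c[1:];K=k[0]
s=r.sense();print(s["tcp_pos"],s["time_s"])
hsv=cv2.cvtColor(im,cv2.COLOR_RGB2HSV)
m=cv2.inRange(hsv,(0,0,150),(180,30,255));m[270:]=0
for q in sorted(cv2.findContours(m,0,2)[0],key=cv2.contourArea)[-2:]:
    w=ray(q[:,0],*k,.066)[:,:2]; print("boss",cv2.contourArea(q),q[:,0].mean(0),cv2.minAreaRect((w*1e3).astype(np.float32)))
m=cv2.inRange(hsv,(0,120,60),(8,255,255));m[270:]=0
ys,xs=np.nonzero(m);print("red",len(xs),ray((xs.mean(),ys.mean()),*k,.066).round(4))
# stand from w2: same hand-eye, pose as measured then
im2=cv2.imread("pics/w2.png");g=cv2.cvtColor(im2,cv2.COLOR_BGR2GRAY)
H=np.array(r.capture("wrist")["hand_eye"]);A=np.array([[.967,-.256,0],[-.256,-.967,0],[0,0,-1]]);t=np.array([.4949,.0015,.2607])
kk=(K,A@H[:3,:3],A@H[:3,3]+t)
for th in(50,60,70):
    m=cv2.inRange(g,0,th);m[262:]=0;m[:,:270]=0;m[:,385:]=0;m[:170]=0
    q=max(cv2.findContours(m,0,2)[0],key=cv2.contourArea)
    w=ray(q[:,0],*kk,.057)[:,:2];print("nest",th,cv2.boundingRect(q),cv2.minAreaRect((w*1e3).astype(np.float32)))
for z,P in((.012,[(275,163),(373,163),(371,259),(276,258)]),): 
    w=ray(P,*kk,z)[:,:2];print("foot",w.round(4).tolist(),w.mean(0),cv2.minAreaRect((w*1e3).astype(np.float32)))
```

```text
[ 0.48610638 -0.24858262  0.26024194] 2.85
boss 170.5 [547.73021583  21.01438849] ((575.0406494140625, -466.3639831542969), (13.105646133422852, 56.200016021728516), 2.309779405593872)
boss 497.5 [322.60952381 218.80952381] ((487.2051086425781, -251.7559356689453), (24.195201873779297, 34.83173370361328), 70.55221557617188)
red 15 [[ 0.5089 -0.244   0.066 ]]
nest 50 (287, 185, 74, 70) ((495.6261291503906, -1.3939247131347656), (66.19267272949219, 63.28167724609375), 75.21269989013672)
nest 60 (273, 170, 101, 86) ((501.7332763671875, -2.113555908203125), (87.04253387451172, 77.30995178222656), 75.36312103271484)
nest 70 (273, 170, 101, 86) ((501.66949462890625, -2.0691452026367188), (87.62359619140625, 77.24131774902344), 75.22185516357422)
foot [[0.5542, 0.0326], [0.5297, -0.0604], [0.434, -0.0365], [0.4605, 0.0594]] [ 0.49460889 -0.00124457] ((494.7561340332031, -1.6867713928222656), (99.47057342529297, 98.55191802978516), 74.59101867675781)
```

View pics/w3.png

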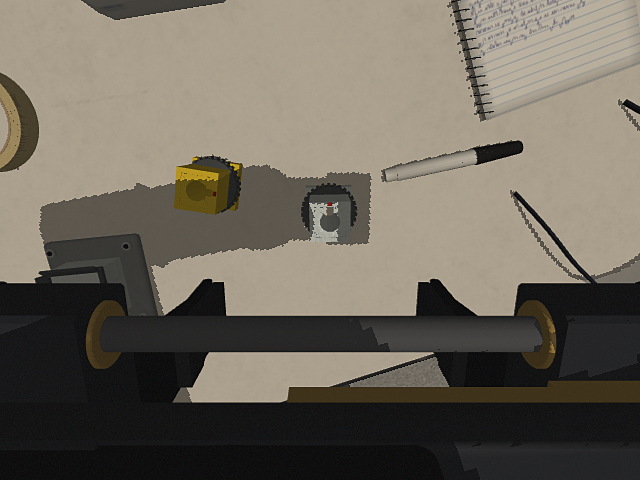

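The pulley's boss spans (309,197) to (355,243). Its bore is at (330,222) and its red mark at (330,204), so it is nearly aligned with the tool. The yellow one at (208,187) stays clear.

Run:
```python
from h import *
c=cap("wrist");k=c[1:]
g=cv2.cvtColor(c[0],cv2.COLOR_RGB2GRAY)[190:250,300:365]
for p in((330,222),(330,204),(332,220),(309,198),(309,242),(355,198)):print(p,ray(p,*k,.066).round(4))
cv2.imwrite("pics/c3.png",cv2.resize(c[0][185:250,295:365,::-1],None,fx=8,fy=8,interpolation=2))
go((.489,-.252,.056),-19.5)
```

```text
(330, 222) [[ 0.4852 -0.2561  0.066 ]]
(330, 204) [[ 0.5002 -0.2614  0.066 ]]
(332, 220) [[ 0.4863 -0.2583  0.066 ]]
(309, 198) [[ 0.5112 -0.2461  0.066 ]]
(309, 242) [[ 0.4744 -0.2324  0.066 ]]
(355, 198) [[ 0.4977 -0.2834  0.066 ]]
xyz [4.1, 2.9, 204.6] ang [-0.0002, -0.0001, -0.0076] rows>= 4.1
```

View pics/c3.png

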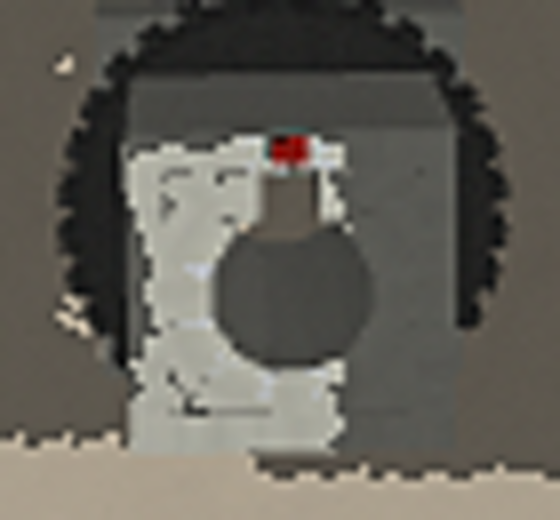

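The enlarged crop shows the boss top spanning (127,128) to (455,450). The bore centre is at about (331.4,221.1) in the full image, and the keyway points along tool +x. So no turn is needed, just a descent and grip.

move_arm:
  series:
    - {"grip": 1, "xyz": [3, 8.5, 50], "angular": [0, 0, 0]}
    - {"grip": 1, "xyz": [3, 8.5, 100], "angular": [0, 0, 0]}
    - {"grip": 1, "xyz": [3, 8.5, 140], "angular": [0, 0, 0]}
    - {"grip": 1, "xyz": [3, 8.5, 170], "angular": [0, 0, 0]}
    - {"grip": 1, "xyz": [3, 8.5, 190], "angular": [0, 0, 0]}
    - {"grip": 1, "xyz": [3, 8.5, 202], "angular": [0, 0, 0]}
    - {"grip": 1, "xyz": [3, 8.5, 202], "angular": [0, 0, 0]}
    - {"grip": 0, "xyz": [3, 8.5, 202], "angular": [0, 0, 0]}
    - {"grip": 0, "xyz": [3, 8.5, 202], "angular": [0, 0, 0]}
    - {"grip": 0, "xyz": [3, 8.5, 202], "angular": [0, 0, 0]}

```text
time_s: 3.95
tcp_pos: [0.4861, -0.2588, 0.0599]
ee_rot: [[0.939, -0.343, 0.003], [-0.343, -0.939, -0.001], [0.003, -0.0, -1.0]]
wrist_force: [-0.7, 0.2, -0.1]
gripper_width: 0.81
gripper_force: 0.0
```

move_arm:
  series:
    - {"grip": 0, "xyz": [0, 0, 0], "angular": [0, 0, 0]}
    - {"grip": 0, "xyz": [0, 0, 0], "angular": [0, 0, 0]}
    - {"grip": 0, "xyz": [0, 0, 0], "angular": [0, 0, 0]}
    - {"grip": 0, "xyz": [0, 0, 0], "angular": [0, 0, 0]}

```text
time_s: 4.35
tcp_pos: [0.4852, -0.2588, 0.0586]
ee_rot: [[0.939, -0.344, 0.0], [-0.344, -0.939, -0.0], [0.0, 0.0, -1.0]]
wrist_force: [1.2, 0.4, -0.3]
gripper_width: 0.448
gripper_force: 0.0
```

move_arm:
  series:
    - {"grip": 0, "xyz": [0, 0, 0], "angular": [0, 0, 0]}
    - {"grip": 0, "xyz": [0, 0, 0], "angular": [0, 0, 0]}
    - {"grip": 0, "xyz": [0, 0, 0], "angular": [0, 0, 0]}
    - {"grip": 0, "xyz": [0, 0, -50], "angular": [0, 0, 0]}
    - {"grip": 0, "xyz": [0, 0, -90], "angular": [0, 0, 0]}
    - {"grip": 0, "xyz": [0, 0, -90], "angular": [0, 0, 0]}
    - {"grip": 0, "xyz": [0, 0, -90], "angular": [0, 0, 0]}

```text
time_s: 5.05
tcp_pos: [0.4848, -0.2584, 0.1485]
ee_rot: [[0.939, -0.344, 0.0], [-0.344, -0.939, 0.001], [-0.0, -0.001, -1.0]]
wrist_force: [-0.8, 0.8, -3.9]
gripper_width: 0.41
gripper_force: 29.7
```

Run:
```python
from h import *
s=r.sense();print(s["tcp_pos"])
cap("wrist","w4.png")
go((.4948,-.0013,.150),-14.9)
go((.4948,-.0013,.104),-14.9)
```

```text
[ 0.48477133 -0.25836243  0.14854405]
xyz [-78.2, -244.9, -2.4] ang [-0.0007, 0.0032, -0.0916] rows>= 5.1
xyz [-78.1, -244.9, 43.6] ang [-0.0007, 0.0032, -0.0916] rows>= 5.2
```

View pics/w4.png

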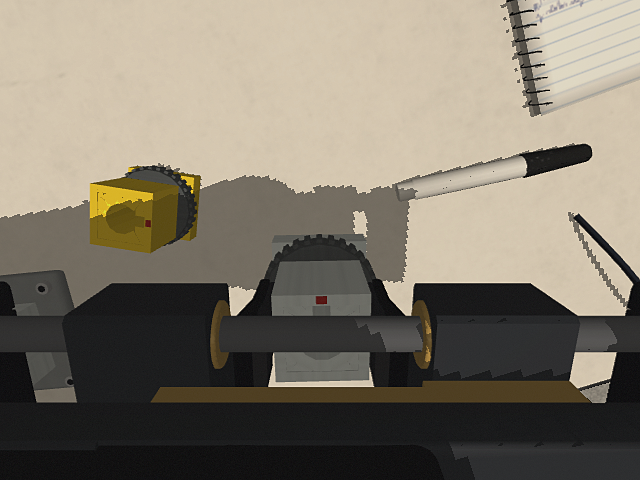

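The pulley is held square across its flats: boss top at rows 293–381, red mark at (321,300). Next I'll carry it over the nest.

move_arm:
  series:
    - {"grip": 0, "xyz": [-78, -245, -2], "angular": [0, 0, -0.0916]}
    - {"grip": 0, "xyz": [-78, -245, -2], "angular": [0, 0, -0.0916]}
    - {"grip": 0, "xyz": [-78, -245, -2], "angular": [0, 0, -0.0916]}
    - {"grip": 0, "xyz": [-78, -245, -2], "angular": [0, 0, -0.0916]}
    - {"grip": 0, "xyz": [-78, -245, -2], "angular": [0, 0, -0.0916]}
    - {"grip": 0, "xyz": [-78, -245, -2], "angular": [0, 0, -0.0916]}
    - {"grip": 0, "xyz": [-78, -245, -2], "angular": [0, 0, -0.0916]}
    - {"grip": 0, "xyz": [-78, -245, -2], "angular": [0, 0, -0.0916]}
    - {"grip": 0, "xyz": [-78, -245, -2], "angular": [0, 0, -0.0916]}

```text
time_s: 6.0
tcp_pos: [0.4956, -0.0032, 0.1497]
ee_rot: [[0.966, -0.258, -0.002], [-0.258, -0.966, -0.001], [-0.002, 0.001, -1.0]]
wrist_force: [0.6, 0.5, -3.3]
gripper_width: 0.412
gripper_force: 29.8
```

move_arm:
  series:
    - {"grip": 0, "xyz": [0, 0, 20], "angular": [0, 0, 0]}
    - {"grip": 0, "xyz": [0, 0, 30], "angular": [0, 0, 0]}
    - {"grip": 0, "xyz": [0, 0, 36], "angular": [0, 0, 0]}
    - {"grip": 0, "xyz": [0, 0, 40], "angular": [0, 0, 0]}
    - {"grip": 0, "xyz": [0, 0, 43], "angular": [0, 0, 0]}
    - {"grip": 0, "xyz": [0, 0, 43], "angular": [0, 0, 0]}
    - {"grip": 0, "xyz": [0, 0, 43], "angular": [0, 0, 0]}

```text
time_s: 6.7
tcp_pos: [0.4959, -0.002, 0.1078]
ee_rot: [[0.967, -0.256, -0.001], [-0.256, -0.967, -0.0], [-0.0, 0.0, -1.0]]
wrist_force: [-2.7, -0.4, -0.7]
gripper_width: 0.413
gripper_force: 29.8
```

move_arm:
  series:
    - {"grip": 0, "xyz": [-1, 0, 0], "angular": [0, 0, 0]}
    - {"grip": 0, "xyz": [-1, 0, 2], "angular": [0, 0, 0]}
    - {"grip": 0, "xyz": [-1, 0, 3.5], "angular": [0, 0, 0]}
    - {"grip": 0, "xyz": [-1, 0, 4], "angular": [0, 0, 0]}
    - {"grip": 0, "xyz": [-1, 0, 4], "angular": [0, 0, 0]}

```text
time_s: 7.2
tcp_pos: [0.4958, -0.0013, 0.1069]
ee_rot: [[0.967, -0.255, 0.002], [-0.255, -0.967, -0.0], [0.002, -0.0, -1.0]]
wrist_force: [-9.5, 2.5, 20.9]
gripper_width: 0.412
gripper_force: 29.9
```

move_arm:
  series:
    - {"grip": 0, "xyz": [0, 0, -3], "angular": [0, 0, 0]}
    - {"grip": 0, "xyz": [-2, 0.5, -3], "angular": [0, 0, 0]}
    - {"grip": 0, "xyz": [-2, 0.5, -3], "angular": [0, 0, 0]}
    - {"grip": 0, "xyz": [-2, 0.5, -1.5], "angular": [0, 0, 0]}
    - {"grip": 0, "xyz": [-2, 0.5, 0], "angular": [0, 0, 0]}
    - {"grip": 0, "xyz": [-2, 0.5, 0], "angular": [0, 0, 0]}

```text
time_s: 7.8
tcp_pos: [0.4932, -0.0016, 0.1034]
ee_rot: [[0.967, -0.256, -0.001], [-0.256, -0.967, -0.0], [-0.0, 0.0, -1.0]]
wrist_force: [-0.1, -0.3, -0.5]
gripper_width: 0.411
gripper_force: 29.9
```

Seated: z is at floor height and the side force is near zero. I'll release and rise for a look.

move_arm:
  series:
    - {"grip": 1, "xyz": [0, 0, 0], "angular": [0, 0, 0]}
    - {"grip": 1, "xyz": [0, 0, 0], "angular": [0, 0, 0]}
    - {"grip": 1, "xyz": [0, 0, 0], "angular": [0, 0, 0]}
    - {"grip": 1, "xyz": [0, 0, 0], "angular": [0, 0, 0]}
    - {"grip": 1, "xyz": [0, 0, 0], "angular": [0, 0, 0]}
    - {"grip": 1, "xyz": [0, 0, -40], "angular": [0, 0, 0]}
    - {"grip": 1, "xyz": [0, 0, -90], "angular": [0, 0, 0]}
    - {"grip": 1, "xyz": [0, 0, -140], "angular": [0, 0, 0]}
    - {"grip": 1, "xyz": [0, 0, -160], "angular": [0, 0, 0]}
    - {"grip": 1, "xyz": [0, 0, -160], "angular": [0, 0, 0]}

```text
time_s: 8.8
tcp_pos: [0.495, -0.0012, 0.2677]
ee_rot: [[0.967, -0.256, 0.009], [-0.256, -0.967, 0.002], [0.008, -0.004, -1.0]]
wrist_force: [0.2, 0.5, 0.1]
gripper_width: 0.994
gripper_force: 0.0
```

Run:
```python
from h import *
s=r.sense();c=cap("wrist","w5.png");k=c[1:]
print(s["tcp_pos"],s["gripper_width"])
p=proj((.494,-.0015,.111),*k)[0];print(p)
x,y=(p-45).astype(int)
cv2.imwrite("pics/c5.png",cv2.resize(c[0][y:y+90,x:x+90,::-1],None,fx=6,fy=6,interpolation=2));print(x,y)
t=cap("top");p=proj((.494,-.0015,.111),*t[1:])[0];print(p)
go((.552,.27,.26),2)
```

```text
[ 0.4950163  -0.00120095  0.26766846] 0.9943644865744238
[322.58039599 237.01904446]
277 192
[325.71855523 274.21500068]
xyz [-12.3, -277.6, 3.4] ang [-0.0006, 0.0004, -0.2944] rows>= 5.6
```

View pics/c5.png

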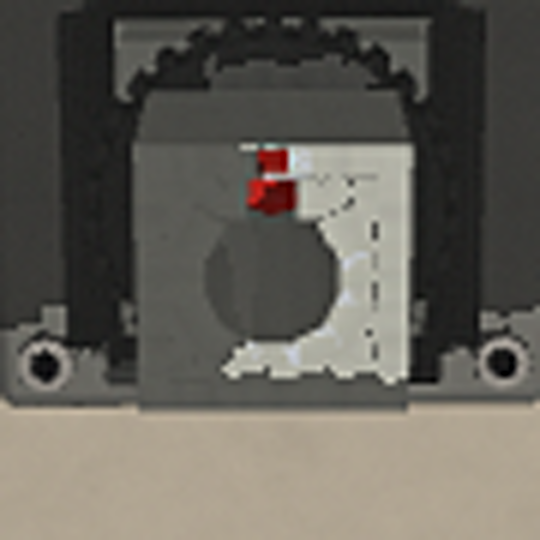

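The pulley sits flat in the nest: boss top is square at (133,143) to (412,408) in the crop, with the bore at about (322.3,238.3) in the full image and the keyway towards tool +x. That puts the bore near (0.4934,-0.0014). Now the shaft.

move_arm:
  series:
    - {"grip": 1, "xyz": [-12, -278, 10], "angular": [0, 0, -0.294]}
    - {"grip": 1, "xyz": [-12, -278, 10], "angular": [0, 0, -0.294]}
    - {"grip": 1, "xyz": [-12, -278, 10], "angular": [0, 0, -0.294]}
    - {"grip": 1, "xyz": [-12, -278, 10], "angular": [0, 0, -0.294]}
    - {"grip": 1, "xyz": [-12, -278, 10], "angular": [0, 0, -0.294]}
    - {"grip": 1, "xyz": [-12, -278, 30], "angular": [0, 0, -0.294]}
    - {"grip": 1, "xyz": [-12, -278, 45], "angular": [0, 0, -0.294]}
    - {"grip": 1, "xyz": [-12, -278, 45], "angular": [0, 0, -0.294]}
    - {"grip": 1, "xyz": [-12, -278, 45], "angular": [0, 0, -0.294]}
    - {"grip": 1, "xyz": [-12, -278, 45], "angular": [0, 0, -0.294]}

```text
time_s: 9.9
tcp_pos: [0.5531, 0.2697, 0.2191]
ee_rot: [[0.999, 0.034, 0.001], [0.034, -0.999, 0.0], [0.001, -0.0, -1.0]]
wrist_force: [1.1, -0.5, 0.2]
gripper_width: 0.999
gripper_force: 0.0
```

Run:
```python
from h import *
s=r.sense();c=cap("wrist","w6.png");k=c[1:]
print(s["tcp_pos"],s["ee_rot"][0])
p=proj((.552,.27,.126),*k)[0];print(p)
x,y=(p-50).astype(int);print(x,y)
cv2.imwrite("pics/c6.png",cv2.resize(c[0][y:y+100,x:x+100,::-1],None,fx=6,fy=6,interpolation=2))
hsv=cv2.cvtColor(c[0],cv2.COLOR_RGB2HSV)
m=cv2.inRange(hsv,(105,120,40),(130,255,255));m[:100]=0;m[300:]=0
q=max(cv2.findContours(m,0,2)[0],key=cv2.contourArea);w=ray(q[:,0],*k,.126)[:,:2]
print(cv2.boundingRect(q),cv2.minAreaRect((w*1e3).astype(np.float32)))
m=cv2.inRange(hsv,(0,0,140),(180,60,255))[y:y+100,x:x+100]
for q in sorted(cv2.findContours(m,0,2)[0],key=cv2.contourArea)[-3:]:
    w=ray(q[:,0]+[x,y],*k,.126)[:,:2];print("white",cv2.contourArea(q),q[:,0].mean(0),cv2.minAreaRect((w*1e3).astype(np.float32)))
```

```text
[0.55314978 0.2696861  0.21905484] [9.99416166e-01 3.41597864e-02 6.60141538e-04]
[320.20538175 260.52917263]
270 210
(299, 224, 32, 64) ((554.695068359375, 273.6675109863281), (41.0474967956543, 19.342683792114258), 2.3564412593841553)
white 35.0 [62.91304348 33.34782609] ((563.2552490234375, 262.4901123046875), (10.883264541625977, 2.474609851837158), 2.549309492111206)
white 3876.0 [46.98214286 55.60714286] ((542.1876831054688, 270.1358642578125), (46.1063232421875, 64.03153991699219), 2.0142738819122314)
```

View pics/c6.png

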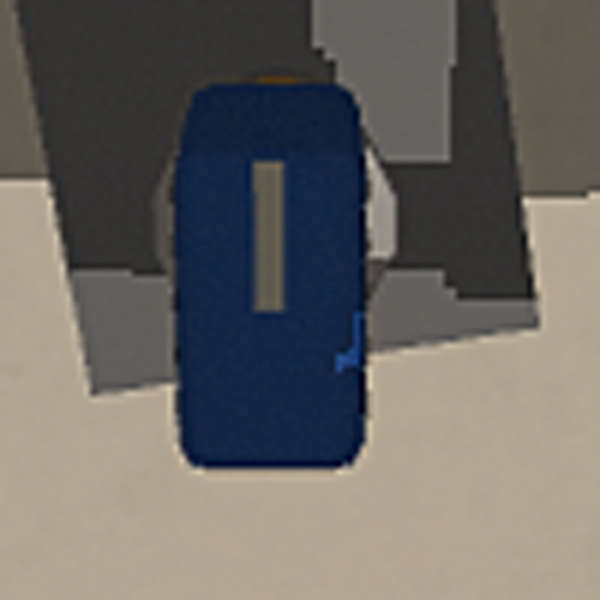

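The shaft head's top face is centred at about (315.4,261.4) in the full image, with the white line up (tool +x) and aligned with the tool. The brass key shows at the top. I'll descend with the fingertips just above the collar and grip.

move_arm:
  series:
    - {"grip": 1, "xyz": [-1.6, -3.4, 40], "angular": [0, 0, 0]}
    - {"grip": 1, "xyz": [-1.6, -3.4, 75], "angular": [0, 0, 0]}
    - {"grip": 1, "xyz": [-1.6, -3.4, 95], "angular": [0, 0, 0]}
    - {"grip": 1, "xyz": [-1.6, -3.4, 101], "angular": [0, 0, 0]}
    - {"grip": 0, "xyz": [-1.6, -3.4, 101], "angular": [0, 0, 0]}
    - {"grip": 0, "xyz": [-1.6, -3.4, 101], "angular": [0, 0, 0]}
    - {"grip": 0, "xyz": [-1.6, -3.4, 101], "angular": [0, 0, 0]}
    - {"grip": 0, "xyz": [-1.6, -3.4, 101], "angular": [0, 0, 0]}
    - {"grip": 0, "xyz": [-1.6, -3.4, 101], "angular": [0, 0, 0]}
    - {"grip": 0, "xyz": [-1.6, -3.4, 101], "angular": [0, 0, 0]}

```text
time_s: 10.95
tcp_pos: [0.5512, 0.2737, 0.118]
ee_rot: [[0.999, 0.035, 0.001], [0.035, -0.999, 0.0], [0.001, -0.0, -1.0]]
wrist_force: [0.5, 0.6, -0.8]
gripper_width: 0.538
gripper_force: 0.0
```

move_arm:
  series:
    - {"grip": 0, "xyz": [0, 0, 0], "angular": [0, 0, 0]}
    - {"grip": 0, "xyz": [0, 0, 0], "angular": [0, 0, 0]}
    - {"grip": 0, "xyz": [0, 0, 0], "angular": [0, 0, 0]}
    - {"grip": 0, "xyz": [0, 0, 0], "angular": [0, 0, 0]}
    - {"grip": 0, "xyz": [0, 0, 0], "angular": [0, 0, 0]}

```text
time_s: 11.45
tcp_pos: [0.5511, 0.2735, 0.1175]
ee_rot: [[0.999, 0.035, -0.0], [0.035, -0.999, -0.0], [-0.0, 0.0, -1.0]]
wrist_force: [-0.1, -0.4, 0.4]
gripper_width: 0.228
gripper_force: 30.0
```

move_arm:
  series:
    - {"grip": 0, "xyz": [0, 0, -15], "angular": [0, 0, 0]}
    - {"grip": 0, "xyz": [0, 0, -35], "angular": [0, 0, 0]}
    - {"grip": 0, "xyz": [0, 0, -60], "angular": [0, 0, 0]}
    - {"grip": 0, "xyz": [0, 0, -95], "angular": [0, 0, 0]}
    - {"grip": 0, "xyz": [0, 0, -125], "angular": [0, 0, 0]}
    - {"grip": 0, "xyz": [0, 0, -125], "angular": [0, 0, 0]}
    - {"grip": 0, "xyz": [0, 0, -125], "angular": [0, 0, 0]}

```text
time_s: 12.15
tcp_pos: [0.5507, 0.2736, 0.2423]
ee_rot: [[0.999, 0.034, -0.001], [0.034, -0.999, 0.001], [-0.001, -0.001, -1.0]]
wrist_force: [-0.2, -0.6, -3.1]
gripper_width: 0.226
gripper_force: 30.0
```

Run:
```python
from h import *
s=r.sense();print(s["tcp_pos"],s["gripper_width"],s["gripper_force"],s["wrist_force"])
go((.4933,-.0015,.2425),-15)
```

```text
[0.55068861 0.27356504 0.24229319] 0.22629463929268603 29.99938538298011 [-0.2357893  -0.56631706 -3.07139241]
xyz [-66.8, 272.9, -0.4] ang [-0.0007, 0.0007, 0.2962] rows>= 5.6
```

move_arm:
  series:
    - {"grip": 0, "xyz": [-67, 273, 0], "angular": [0, 0, 0.296]}
    - {"grip": 0, "xyz": [-67, 273, 0], "angular": [0, 0, 0.296]}
    - {"grip": 0, "xyz": [-67, 273, 0], "angular": [0, 0, 0.296]}
    - {"grip": 0, "xyz": [-67, 273, 0], "angular": [0, 0, 0.296]}
    - {"grip": 0, "xyz": [-67, 273, 0], "angular": [0, 0, 0.296]}
    - {"grip": 0, "xyz": [-67, 273, 0], "angular": [0, 0, 0.296]}
    - {"grip": 0, "xyz": [-67, 273, 0], "angular": [0, 0, 0.296]}
    - {"grip": 0, "xyz": [-67, 273, 0], "angular": [0, 0, 0.296]}
    - {"grip": 0, "xyz": [-67, 273, 0], "angular": [0, 0, 0.296]}
    - {"grip": 0, "xyz": [-67, 273, 0], "angular": [0, 0, 0.296]}

```text
time_s: 13.15
tcp_pos: [0.4938, -0.0007, 0.2418]
ee_rot: [[0.966, -0.257, -0.001], [-0.257, -0.966, -0.0], [-0.001, 0.0, -1.0]]
wrist_force: [0.1, -1.0, -1.1]
gripper_width: 0.227
gripper_force: 30.0
```

move_arm:
  series:
    - {"grip": 0, "xyz": [0, 0, 10], "angular": [0, 0, 0]}
    - {"grip": 0, "xyz": [0, 0, 16], "angular": [0, 0, 0]}
    - {"grip": 0, "xyz": [0, 0, 20], "angular": [0, 0, 0]}
    - {"grip": 0, "xyz": [0, 0, 24], "angular": [0, 0, 0]}
    - {"grip": 0, "xyz": [0, 0, 26], "angular": [0, 0, 0]}
    - {"grip": 0, "xyz": [0, 0, 26], "angular": [0, 0, 0]}

```text
time_s: 13.75
tcp_pos: [0.4936, -0.0016, 0.2162]
ee_rot: [[0.966, -0.258, -0.001], [-0.258, -0.966, -0.0], [-0.001, 0.0, -1.0]]
wrist_force: [0.5, 0.5, -1.8]
gripper_width: 0.23
gripper_force: 30.0
```

The tip is 8 mm into the bore with no contact force. Next, down to just before the key meets the mouth.

move_arm:
  series:
    - {"grip": 0, "xyz": [0, 0, 8], "angular": [0, 0, 0]}
    - {"grip": 0, "xyz": [0, 0, 16], "angular": [0, 0, 0]}
    - {"grip": 0, "xyz": [0, 0, 24], "angular": [0, 0, 0]}
    - {"grip": 0, "xyz": [0, 0, 32], "angular": [0, 0, 0]}
    - {"grip": 0, "xyz": [0, 0, 40], "angular": [0, 0, 0]}
    - {"grip": 0, "xyz": [0, 0, 46], "angular": [0, 0, 0]}
    - {"grip": 0, "xyz": [0, 0, 46], "angular": [0, 0, 0]}
    - {"grip": 0, "xyz": [0, 0, 46], "angular": [0, 0, 0]}

```text
time_s: 14.55
tcp_pos: [0.4937, -0.0016, 0.1704]
ee_rot: [[0.966, -0.258, -0.0], [-0.258, -0.966, -0.0], [-0.0, 0.0, -1.0]]
wrist_force: [1.7, 0.2, -1.4]
gripper_width: 0.231
gripper_force: 30.0
```

move_arm:
  series:
    - {"grip": 0, "xyz": [0, 0, 2], "angular": [0, 0, 0]}
    - {"grip": 0, "xyz": [0, 0, 4], "angular": [0, 0, 0]}
    - {"grip": 0, "xyz": [0, 0, 6], "angular": [0, 0, 0]}
    - {"grip": 0, "xyz": [0, 0, 8], "angular": [0, 0, 0]}
    - {"grip": 0, "xyz": [0, 0, 8], "angular": [0, 0, 0]}

```text
time_s: 15.05
tcp_pos: [0.4938, -0.0016, 0.1624]
ee_rot: [[0.966, -0.258, 0.0], [-0.258, -0.966, 0.0], [0.0, -0.0, -1.0]]
wrist_force: [1.3, -0.6, -1.5]
gripper_width: 0.228
gripper_force: 30.0
```

The key is in the keyway with no load. Pressing home (TCP about 0.1445).

move_arm:
  series:
    - {"grip": 0, "xyz": [0, 0, 3], "angular": [0, 0, 0]}
    - {"grip": 0, "xyz": [0, 0, 6], "angular": [0, 0, 0]}
    - {"grip": 0, "xyz": [0, 0, 9], "angular": [0, 0, 0]}
    - {"grip": 0, "xyz": [0, 0, 12], "angular": [0, 0, 0]}
    - {"grip": 0, "xyz": [0, 0, 14], "angular": [0, 0, 0]}
    - {"grip": 0, "xyz": [0, 0, 16], "angular": [0, 0, 0]}
    - {"grip": 0, "xyz": [0, 0, 18], "angular": [0, 0, 0]}
    - {"grip": 0, "xyz": [0, 0, 18], "angular": [0, 0, 0]}
    - {"grip": 0, "xyz": [0, 0, 18], "angular": [0, 0, 0]}

```text
time_s: 15.95
tcp_pos: [0.4941, -0.0016, 0.1453]
ee_rot: [[0.966, -0.258, 0.001], [-0.258, -0.966, -0.0], [0.001, -0.0, -1.0]]
wrist_force: [0.4, -0.1, 5.3]
gripper_width: 0.227
gripper_force: 30.0
```

move_arm:
  series:
    - {"grip": 0, "xyz": [0, 0, 1], "angular": [0, 0, 0]}
    - {"grip": 0, "xyz": [0, 0, 1.5], "angular": [0, 0, 0]}
    - {"grip": 0, "xyz": [0, 0, 2], "angular": [0, 0, 0]}
    - {"grip": 0, "xyz": [0, 0, 2], "angular": [0, 0, 0]}
    - {"grip": 0, "xyz": [0, 0, 2], "angular": [0, 0, 0]}

```text
time_s: 16.45
tcp_pos: [0.4944, -0.0016, 0.1448]
ee_rot: [[0.966, -0.257, 0.002], [-0.257, -0.966, -0.0], [0.002, -0.0, -1.0]]
wrist_force: [-3.6, -0.2, 13.4]
gripper_width: 0.224
gripper_force: 30.0
```

move_arm:
  series:
    - {"grip": 0, "xyz": [-0.6, 0, 0], "angular": [0, 0, 0]}
    - {"grip": 0, "xyz": [-0.6, 0, 0.5], "angular": [0, 0, 0]}
    - {"grip": 0, "xyz": [-0.6, 0, 0.5], "angular": [0, 0, 0]}
    - {"grip": 0, "xyz": [-0.6, 0, 0.5], "angular": [0, 0, 0]}

```text
time_s: 16.85
tcp_pos: [0.4943, -0.0015, 0.1448]
ee_rot: [[0.966, -0.257, 0.003], [-0.257, -0.966, -0.001], [0.003, -0.0, -1.0]]
wrist_force: [-2.0, -0.7, 16.5]
gripper_width: 0.227
gripper_force: 30.0
```

Run:
```python
from h import *
# gap check: colour profile down the shaft axis in the side view, boss top (z=.111) row expected
c=cap("side");k=c[1:];s=r.sense()
for _ in range(3):
    r.capture("top");s=r.sense();print(np.round(s["tcp_pos"],4),np.round(s["wrist_force"],1),round(s["gripper_width"],3))
for z in np.arange(.140,.095,-.003):
    u,v=proj((.4935,-.0015+.018*0,z),*k)[0].round().astype(int);print(round(z,3),(u,v),c[0][v,u].tolist())
```

```text
[ 0.4943 -0.0015  0.1448] [-2.2 -0.4 15.6] 0.228
[ 0.4943 -0.0015  0.1448] [-2.9 -0.4 16.3] 0.224
[ 0.4942 -0.0015  0.1448] [-2.3  0.3 16.5] 0.228
0.14 (np.int64(346), np.int64(217)) [46, 43, 37]
0.137 (np.int64(346), np.int64(218)) [47, 43, 37]
0.134 (np.int64(346), np.int64(219)) [46, 43, 36]
0.131 (np.int64(346), np.int64(220)) [45, 42, 36]
0.128 (np.int64(346), np.int64(221)) [47, 43, 38]
0.125 (np.int64(346), np.int64(222)) [47, 43, 37]
0.122 (np.int64(346), np.int64(223)) [47, 44, 37]
0.119 (np.int64(346), np.int64(224)) [47, 43, 38]
0.116 (np.int64(346), np.int64(225)) [51, 47, 41]
0.113 (np.int64(346), np.int64(226)) [62, 58, 52]
0.11 (np.int64(346), np.int64(227)) [80, 77, 70]
0.107 (np.int64(346), np.int64(228)) [93, 90, 83]
0.104 (np.int64(346), np.int64(229)) [101, 99, 91]
0.101 (np.int64(346), np.int64(230)) [108, 106, 98]
0.098 (np.int64(346), np.int64(231)) [110, 109, 100]
0.095 (np.int64(346), np.int64(232)) [111, 109, 101]
```

The position is stuck firm at the expected home height, and the 16 N push is well above the 8 N spring. So the collar is on the boss.

```bash
python3 -c "
from station import r
print(r.finish_job())"
```

```text
the job is handed in; nothing more can be done
None
```

The job is handed in at about 17 s: the pulley is flat in the nest and released, and the keyed shaft is in its bore with the key in the keyway. It is still gripped and held down at about 16 N, with the collar judged seated from the firm stop at home height rather than from a picture.

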